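# Hang the next test weight on the spring-balanced arm

### The job

Take the front brass test weight from the sloped track, so that the next one rolls down to the stop, and hang it by its bore on the peg of the yellow spring-balanced arm, between the two red collars. The arm sinks under the weight: go down with it slowly and let go only once the arm alone carries the weight, so that the arm neither drops nor springs up when you open the fingers. Leave the other two weights in the track and do not disturb the jar, the dropper bottle or the spectacles.

Things in the scene. Friction and masses are not known exactly. Their poses are not given: they have to be found in the camera images.
- weight_1: front test weight, at the stop: brass ring standing on its rim, 90 mm outer diameter, 26 mm thick, 32 mm bore. Origin at its centre, y axis along the bore. Mass unknown (0.25 to 0.75 kg), not visible. Pinch the two flat faces near the top of the rim, no deeper than 23 mm below the top: then the fingers clear the bore and the peg passes under the fingertips. Lift it straight up.
- weight_2: second weight in the track, same shape, other mass; it rolls to the stop by itself once the front weight is lifted out
- weight_3: third weight, uppermost in the track, same shape; it then rolls to second place
- track: blue channel on a dark base plate, fixed. Origin on the bench under the centre of the front weight, which is 76 mm above the bench. It rises along its +x axis at 0.20 rad; the weights' axes lie along its y axis. Side guides reach 20 mm above the channel's floor, the end stop 56 mm; the weights' centres lie 45 mm above the floor.
- stop_place (a point): where the centre of the weight at the stop lies
- second_place (a point): where the centre of the second weight in the row lies
- peg_seat (a point): middle of the peg, on its axis, where the weight shall hang. The peg is a level 12 mm steel rod pointing along -x of this point (roughly toward the robot), its free end 37 mm away. Red collars, 17 mm in diameter, stand 32 mm on either side; the bore passes over them. The arm's boss begins 63 mm behind (+x). A resting weight hangs with its centre 10 mm below the peg's axis.
- balance_arm (a joint): angle of the yellow arm, rad: 0 at its upper stop, grows as it sinks (lower stop 0.62, not reached). 200 mm from pivot to peg; at 0 it slopes 0.22 rad up toward the peg. Spring: the peg sinks about 11 mm per newton hung on it beyond the first 0.7 N (20 to 75 mm here); the hinge is damped. Let go too early it drops, too late it springs up; 0.5 rad/s (100 mm/s at the peg) is too fast.
- stand: grey foot and column that carry the arm, fixed. Origin on the bench; the pivot is 150 mm above it. The arm reaches along its +y axis and swings up and down about its x axis; the peg points along its -x axis.
- amber_jar: bystander: amber jar with a white cap, 44 mm wide, 59 mm tall, origin at its foot
- drop_bottle: bystander: brown dropper bottle, 33 mm wide, 102 mm tall, origin at its foot
- spectacles: bystander: red-framed spectacles, 141 x 142 x 42 mm, origin at the underside

How it is judged:
By the outcome, as a careful person would: the job done as asked, in the order asked, and still so for the second after the job is handed in, with the robot touching nothing.
It also fails if it takes over 54 s, if anything falls off the work surface, if the arm or the gripper's body presses on something with over 40 N, if the wrist force passes 120 N, or if a joint passes its speed limit or range.

### The arm

A 7-joint arm with a two-finger parallel gripper is mounted at the origin on a cart in front of the work surface, level with it; the furniture and walls round the work are solid. World frame = base frame: x ahead of the robot, y to its left, z up, the work surface at z = 0. Lengths are in m, angles in rad, forces in N, time in s.
With the tool pointing down it reaches from about 0.4 to 0.875 m from the base axis. Payload 4.4 kg.
Tool frame: the origin (TCP) lies at the very end of the fingers, on their centre line; the grasp point (between the pads) lies 19 mm behind it; z points along the fingers, y is the line along which they close (so a half turn about z gives the same grasp; the last joint's range is limited). The gripper opens to 85 mm and grips with 20 to 120 N. Pads are 22 mm wide; open, the fingers measure 114 mm over their backs; the gripper's body (76 mm by 85 mm) begins 54 mm behind the grasp point. The pads swing forward as they close: fully open they stand 13 mm farther back than shut.
Start: joints at [-0.066, 0.628, 0.038, 1.517, -0.027, 0.996, -0.02], TCP at [0.65, 0, 0.231] pointing down, gripper open.
Joint ranges: [-3.06, 3.06], [-0.37, 2.12], [-1.25, 1.32], [0.18, 2.47], [-1.1, 4.24], [0.23, 1.98], [-2.94, 2.94]. Speed limits (rad/s): [2.57, 2.57, 3.14, 3.14, 3.14, 3.14, 3.14].

### API

Orientations are given as a 3x3 rotation matrix whose columns are the frame's x, y, z axes.
In Python, from plant import * gives the robot as it stands.
- The arm moves only by the tool drive_tool, never from a script. Its argument "increments" is a list that holds one entry, the list of rows, each a list of 5 numbers: the shift along the tool's x, y, z in cm, then the turn about the tool's z in degrees, then the opening, from 0 (shut) to 1 (fully open). A call has 1 to 5 rows; each row shifts and turns the commanded pose from where the row before left it, along the tool's axes as they then stand; what a row does not reach is not made up. A row lasts 1/10 s, in which the tool goes at most 50 mm and 8.59 degrees, less where a joint would pass 70% of its speed; a pose out of reach is approached as far as the arm can. A call with a gripper value outside its range is refused whole. The fingers move at their own pace and stop on an object; the grip force is fixed at half the most. Time passes only in rows, so rows that do not move let the fingers close. It gives the time, the measured TCP pose, the force, the opening and the grip force at its end, in the units of the state.
- get_obs(): the state, without advancing time (a new reading comes with each control period).
- grab_frame(name): name is "scene" or "side" or "wrist"; returns the picture (480x640x3 uint8, red, green, blue); there is no depth.
- camera_params(name): a dict with "fov_y" (degrees; the focal length in pixels is half the picture's height over the tangent of half this angle, whatever the lens; pixels are square), "cx", "cy" (the principal point, pixels), "xyz" and "orientation" of the camera in the world. Camera axes: x right, y up, looking along -z (the intrinsics and any distortion apply to the point x, -y, -z); pixel columns grow to the right and rows downward; lengths in m; the calibration is good to about 2 mm. The wrist camera is an equidistant fisheye: a pixel r from the principal point sees the ray r / f radians off the axis. A picture is of the moment at which its call begins: read the wrist's pose just before it. camera_params takes no time and is no camera call; for the wrist camera it gives the pose at the moment of the call.
- finish_job(): hands the job in; it is judged then, once.
The state is a dict: "time": time; "joint_pos": joint angles; "qvel": joint speeds; "effort": joint torques, N m; "position": TCP position; "orientation": TCP orientation; "wrist_force": force on the tool from outside, world axes, zero at the start; "ft_torque": the same for the moment, N m; "grip_width": finger opening in m; "grasp_force": force on a finger pad.
Only numpy, scipy, OpenCV 4.12 (cv2) and the standard library are available. Lean on these libraries where they do the work, as an engineer would, in place of code of your own. Each camera call takes 0.05 s, during which the arm holds its last target. There are 200 camera calls.

## Working session

There is one attempt and no reset: what is moved stays moved. The work goes in short steps, Python scripts to look and compute and a tool call to move; the robot and the scene stay as the last step left them, time stands still between calls to the robot, and variables do not carry over. Pictures are saved under pics/ and viewed, at most 12 in all, crops included, and the job is handed in when it is done.

Besides the shell and the picture viewer there is one more tool, called after "Emit:" by a JSON object that holds its "method" and its "body". drive_tool: Moves the arm, as the interface text tells. Its arguments: {"type":"object","properties":{"increments":{"type":"array","items":{"type":"array","items":{"type":"array","items":{"type":"number"}}}}},"required":["increments"]}

```bash
ls; mkdir -p pics; python3 - <<'E'
from plant import *
import cv2
for n in("scene","side","wrist"):
    p=camera_params(n);print(n,p)
    im=grab_frame(n);cv2.imwrite(f"pics/{n}0.png",im[:,:,::-1])
o=get_obs();print(o)
E
```

```text
pics
scene {'fov_y': 50.21369263175939, 'cx': 324.8160818879804, 'cy': 241.2746834234306, 'xyz': array([ 0.20626223, -0.92584464,  1.04057825]), 'orientation': array([[ 0.91482414,  0.30291873, -0.26708995],
       [-0.40378337,  0.69829892, -0.59104789],
       [ 0.00746914,  0.64855136,  0.76113425]])}
side {'fov_y': 49.81123943107848, 'cx': 313.6159913225686, 'cy': 244.70081295500597, 'xyz': array([0.32865673, 0.63668469, 0.74980008]), 'orientation': array([[-0.97234989,  0.14750547, -0.18104646],
       [-0.23251532, -0.53935917,  0.8093382 ],
       [ 0.02173274,  0.82905598,  0.55874311]])}
wrist {'fov_y': 65.70646984690485, 'cx': 325.48621693174744, 'cy': 240.3855560864388, 'xyz': array([0.65023537, 0.08157221, 0.3729659 ]), 'orientation': array([[ 9.99998346e-01, -9.56708874e-04,  1.54698093e-03],
       [ 4.16593122e-04,  9.48357091e-01,  3.17204436e-01],
       [-1.77056263e-03, -3.17203266e-01,  9.48355921e-01]])}
{'time': 0.15, 'joint_pos': array([-0.06579572,  0.62914987,  0.03845444,  1.5181009 , -0.02704262,
        0.99630983, -0.01998047]), 'qvel': array([ 0.00121319, -0.00117373,  0.00034442, -0.00440865,  0.00064749,
       -0.00040045,  0.00104748]), 'effort': array([ 2.19518879e-03, -5.63800478e+01,  1.22790758e+00, -1.93650573e+01,
        1.11919764e-02,  7.40401709e-03, -1.44664841e-05]), 'position': array([6.49540106e-01, 3.97095712e-05, 2.30601899e-01]), 'orientation': array([[ 1.20036132e-05,  9.99998948e-01, -1.45067082e-03],
       [ 1.00000000e+00, -1.19670188e-05,  2.52345623e-05],
       [ 2.52171755e-05, -1.45067112e-03, -9.99998947e-01]]), 'wrist_force': array([-0.06043416, -0.52201783, -0.53060541]), 'ft_torque': array([-0.00762891, -0.01019093,  0.00531857]), 'grasp_force': 0.0, 'grip_width': 0.08529064769209008}
```

View pics/scene0.png

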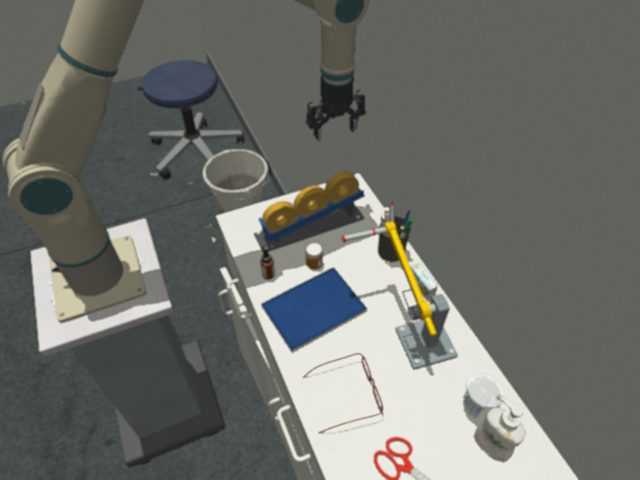

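View pics/side0.png

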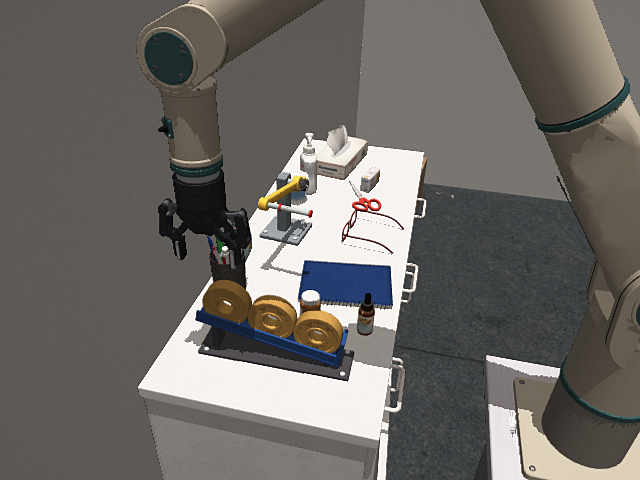

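The scene view shows the front weight at (280,215), with the others at (311,200) and (343,186). The red collars are near (345,238) and (378,232). In the side view the front weight is at (318,332), the collars are at (310,213) and (270,207), the jar at (310,300) and the bottle at (366,315).

```bash
python3 - <<'E'
import cv2,numpy as np
a=cv2.imread("pics/scene0.png");b=cv2.imread("pics/side0.png");w=cv2.imread("pics/wrist0.png")
def crop(i,x,y,W,H,s):return cv2.resize(i[y:y+H,x:x+W],None,fx=s,fy=s,interpolation=cv2.INTER_CUBIC)
c=np.vstack([np.hstack([crop(a,250,165,130,100,3),crop(a,330,180,133,100,3)]),np.hstack([crop(b,190,270,195,100,2),crop(b,245,165,100,50*2,3)[:200]*1])[:, :789] if 0 else np.hstack([crop(b,190,270,197,120,2),crop(b,250,170,98,60,4)[:240]])[:,:789]])
c=c[:600];print(c.shape);cv2.imwrite("pics/c1.png",c)
for n,im in(("scene",a),("side",b)):
    h=cv2.cvtColor(im,cv2.COLOR_BGR2HSV)
    for nm,m in(("red",((h[...,0]<6)|(h[...,0]>174))&(h[...,1]>150)&(h[...,2]>70)),("brass",(h[...,0]>12)&(h[...,0]<22)&(h[...,1]>130)&(h[...,2]>60)),("yel",(h[...,0]>=22)&(h[...,0]<30)&(h[...,1]>180)&(h[...,2]>120))):
        k,l,s,ce=cv2.connectedComponentsWithStats(m.astype(np.uint8))
        print(n,nm,[(s[i].tolist(),ce[i].round(1).tolist()) for i in range(1,k) if s[i,4]>8])
E
```

```text
Traceback (most recent call last):
ValueError: all the input array dimensions except for the concatenation axis must match exactly, but along dimension 1, the array at index 0 has size 789 and the array at index 1 has size 786
```

View pics/wrist0.png

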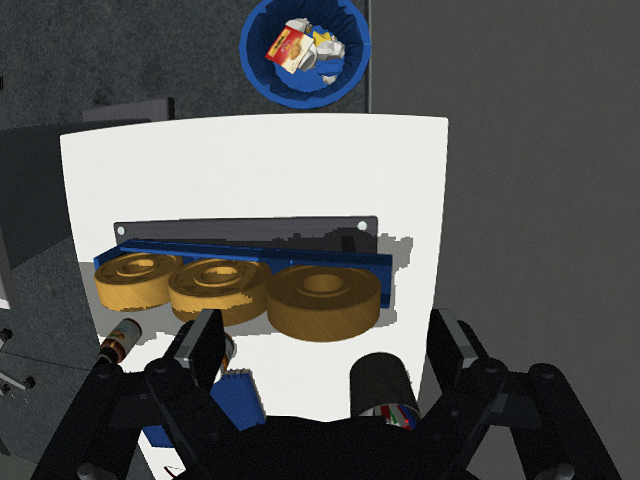

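The wrist view shows the three weights at about (138,280), (220,290) and (325,300), the bottle at (120,340), the jar at (228,350), the notebook and the pen cup at (383,390).

```bash
cat > h.py <<'E'
import cv2,numpy as np
from plant import *
def ray(n,u,v,p=None):
    p=p or camera_params(n);f=240/np.tan(np.radians(p["fov_y"])/2)
    x,y=(u-p["cx"])/f,(v-p["cy"])/f
    if n=="wrist":
        r=np.hypot(x,y);s=np.sin(r)/max(r,1e-9);d=np.array([x*s,-y*s,-np.cos(r)])
    else:d=np.array([x,-y,-1])
    d=p["orientation"]@d;return np.array(p["xyz"]),d/np.linalg.norm(d)
def plane(r,ax,val):return r[0]+r[1]*(val-r[0][ax])/r[1][ax]
def cross(*rs):
    A=sum(np.eye(3)-np.outer(d,d) for _,d in rs);b=sum((np.eye(3)-np.outer(d,d))@o for o,d in rs)
    x=np.linalg.solve(A,b);return x.round(4),[round(float(np.linalg.norm(np.cross(x-o,d))),4) for o,d in rs]
def blobs(im,lo,hi,mn=8):
    h=cv2.cvtColor(im,cv2.COLOR_BGR2HSV);h[...,0]=(h[...,0].astype(int)+10)%180
    k,l,s,c=cv2.connectedComponentsWithStats(cv2.inRange(h,lo,hi))
    return [(s[i].tolist(),c[i].round(1).tolist()) for i in range(1,k) if s[i,4]>mn]
E
python3 - <<'E'
from h import *
a=cv2.imread("pics/scene0.png");b=cv2.imread("pics/side0.png");w=cv2.imread("pics/wrist0.png")
def crop(i,x,y,W,H,s):return cv2.resize(i[y:y+H,x:x+W],None,fx=s,fy=s,interpolation=cv2.INTER_CUBIC)
c=np.vstack([np.hstack([crop(a,250,165,130,100,3),crop(a,330,180,130,100,3)]),np.hstack([crop(b,190,270,190,120,2),crop(b,250,170,100,60,4)])])
cv2.imwrite("pics/c1.png",c)
for n,im in(("scene",a),("side",b),("wrist",w)):
    print(n,"red",blobs(im,(4,150,70),(16,255,255)));print("brass",blobs(im,(22,130,60),(32,255,255),30));print("yel",blobs(im,(33,180,120),(42,255,255),30))
E
```

```text
scene red [([375, 438, 38, 42, 452], [395.8, 459.3])]
brass [([264, 172, 94, 59, 2073], [309.8, 200.6]), ([306, 255, 15, 13, 106], [312.1, 261.5])]
yel [([385, 222, 51, 113, 832], [410.7, 276.8])]
side red [([353, 198, 28, 13, 176], [366.6, 204.2]), ([278, 203, 4, 8, 16], [279.2, 206.6]), ([308, 210, 5, 7, 21], [310.0, 212.9]), ([213, 246, 3, 5, 10], [213.9, 248.2]), ([223, 258, 3, 6, 13], [223.7, 260.9])]
brass [([258, 177, 48, 34, 303], [279.5, 194.9]), ([203, 280, 140, 73, 4684], [274.0, 315.5]), ([359, 318, 11, 6, 34], [364.1, 320.8])]
yel []
wrist red [([265, 25, 39, 40, 402], [283.4, 45.2]), ([405, 419, 3, 4, 10], [406.1, 420.8]), ([403, 425, 5, 3, 10], [404.6, 426.1])]
brass [([269, 30, 20, 26, 151], [278.7, 42.3]), ([281, 34, 24, 32, 184], [294.0, 49.2]), ([94, 253, 286, 89, 13717], [234.2, 294.4]), ([109, 331, 15, 8, 41], [117.0, 334.0]), ([222, 358, 5, 14, 41], [224.2, 363.4])]
yel []
```

View pics/c1.png

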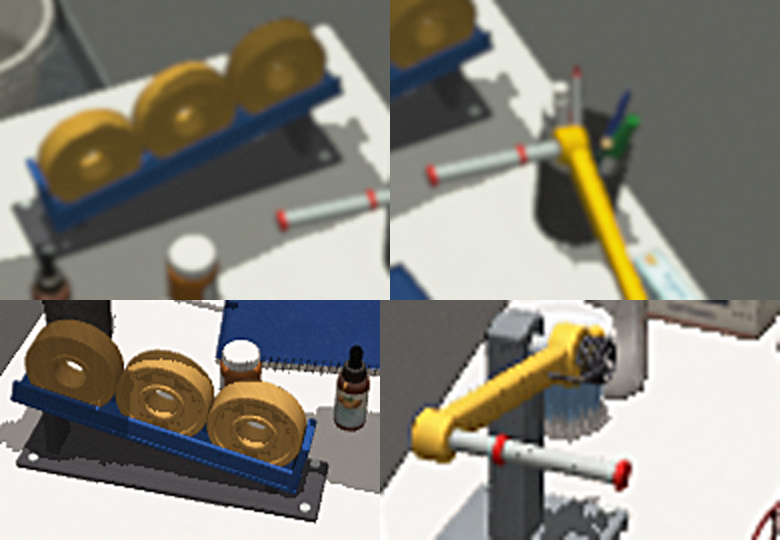

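The crop gives these full-image pixel positions:
- **Collars:** outer at scene (344,238) / side (310.5,213.2), inner at scene (373.7,231) / side (279.7,207.3).
- **Bores in the scene view (−y face):** (280.7,218.3), (311.3,204), (343,189).
- **Bores in the side view (+y face):** (318,336.5), (271.5,320), (225,304).

```bash
python3 - <<'E'
from h import *
S=lambda u,v:ray("scene",u,v);D=lambda u,v:ray("side",u,v)
co=cross(S(344,238),D(310.5,213.2));ci=cross(S(373.7,231),D(279.7,207.3));print(co,ci)
d=ci[0]-co[0];print("peg len",np.linalg.norm(d),"yaw",np.arctan2(d[1],d[0]),"mid",(ci[0]+co[0])/2)
n=np.array([0,1,0.])
for k in range(3):
    W=[]
    for (a,b) in (((280.7,218.3),(318,336.5)),((311.3,204),(271.5,320)),((343,189),(225,304))):
        s,e=S(*a),D(*b);W.append(cross((s[0]+.013*n,s[1]),(e[0]-.013*n,e[1])))
    t=W[2][0]-W[0][0];y=np.arctan2(t[1],t[0]);n=np.array([-np.sin(y),np.cos(y),0])
print(W,"yaw",y,np.linalg.norm(t))
# wrist check with initial pose
for u,v in((140,265),(222,271),(325,283)):
    print(plane(ray("wrist",u,v),1,W[0][0][1]+.013).round(4))
# fixed extras
print("jar cap",cross(S(314,248),D(310,298)),"bottle tip",cross(S(266,251),D(367,295)))
print("pivot",cross(S(430,322),D(300,184)))
E
```

```text
(array([ 0.5431, -0.2789,  0.1967]), [0.0013, 0.0013]) (array([ 0.6125, -0.2861,  0.1962]), [0.0009, 0.0009])
peg len 0.0697742789285565 yaw -0.10337656476230364 mid [ 0.5778  -0.2825   0.19645]
[(array([ 0.4688, -0.0535,  0.0822]), [0.0015, 0.0015]), (array([ 0.5555, -0.0541,  0.1009]), [0.0005, 0.0005]), (array([ 0.6449, -0.0538,  0.1199]), [0.0006, 0.0006])] yaw -0.0017035758647522587 0.18009050502455706
[ 0.4773 -0.0405  0.0808]
[ 0.562  -0.0405  0.0904]
[ 0.6496 -0.0405  0.1121]
jar cap (array([ 0.5159, -0.1721,  0.0574]), [0.0017, 0.0017]) bottle tip (array([ 0.3968, -0.1645,  0.0961]), [0.0001, 0.0001])
pivot (array([ 0.6282, -0.5104,  0.1397]), [0.0034, 0.0034])
```

Emit:
{"method": "drive_tool", "body": {"increments": [[[-1.1,-3.6,0,0,1],[-1.1,-3.6,0,0,1],[-1.1,-3.6,0,0,1],[-1.0,-3.6,0,0,1],[-1.0,-3.5,0,0,1]]]}}

```text
time: 0.65
position: [0.4692, -0.0533, 0.2311]
orientation: [[0.0, 1.0, -0.0], [1.0, -0.0, -0.0], [-0.0, -0.0, -1.0]]
wrist_force: [0.7, -1.2, 0.3]
grip_width: 0.0856
grasp_force: 0.0
```

Emit:
{"method": "drive_tool", "body": {"increments": [[[0,0,0,8,1],[0,0,0,8,1],[0,0,0,8,1],[0,0,0,8,1],[0,0,0,8,1]]]}}

```text
time: 1.15
position: [0.4708, -0.0529, 0.2312]
orientation: [[0.647, 0.762, -0.0], [0.762, -0.647, 0.0], [-0.0, -0.0, -1.0]]
wrist_force: [-0.2, -0.8, -0.8]
grip_width: 0.0851
grasp_force: 0.0
```

Emit:
{"method": "drive_tool", "body": {"increments": [[[0,0,0,8,1],[0,0,0,8,1],[0,0,0,8,1],[0,0,0,8,1],[0,0,0,8,1]]]}}

```text
time: 1.65
position: [0.4709, -0.0529, 0.2312]
orientation: [[0.986, 0.168, -0.0], [0.168, -0.986, 0.0], [-0.0, -0.0, -1.0]]
wrist_force: [0.0, 0.5, -0.3]
grip_width: 0.0856
grasp_force: 0.0
```

Emit:
{"method": "drive_tool", "body": {"increments": [[[0,0,0,8,1],[0,0,0,2,1],[0,0,0,0,1],[0,0,0,0,1]]]}}

```text
time: 2.05
position: [0.4709, -0.0529, 0.2313]
orientation: [[1.0, 0.002, -0.0], [0.002, -1.0, 0.0], [-0.0, -0.0, -1.0]]
wrist_force: [-0.7, -0.6, -0.4]
grip_width: 0.0853
grasp_force: 0.0
```

```bash
python3 - <<'E'
from h import *
p=camera_params("wrist");w=grab_frame("wrist")[:,:,::-1].copy();cv2.imwrite("pics/w1.png",w)
import pickle;pickle.dump(p,open("w1.pkl","wb"))
o=get_obs();print(o["position"],o["orientation"].round(3),o["wrist_force"])
print(blobs(w,(22,130,60),(32,255,255),200))
E
```

```text
[ 0.47096962 -0.05293057  0.23129151] [[ 1.     0.002 -0.   ]
 [ 0.002 -1.     0.   ]
 [-0.    -0.    -1.   ]] [-0.38959575  0.25675743 -0.27092894]
[([306, 0, 44, 274, 10037], [328.4, 131.7])]
```

View pics/w1.png

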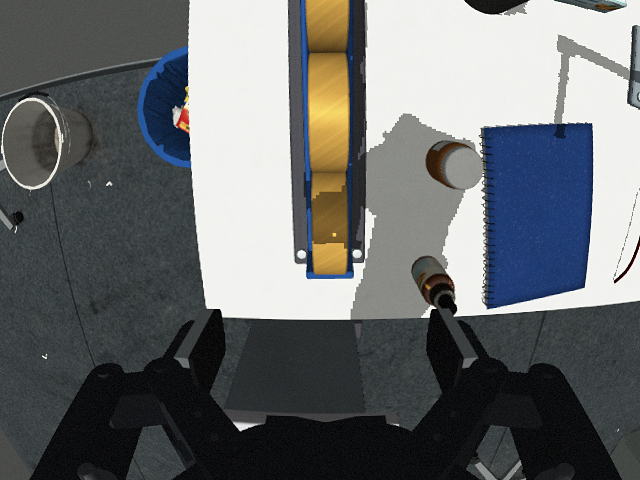

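The wrist view shows the front weight at columns 313–348, ending at row 274. The stop is just below it, and the second weight's near edge is at row 172.

```bash
python3 - <<'E'
from h import *
import pickle
p=pickle.load(open("w1.pkl","rb"));im=cv2.imread("pics/w1.png")
h=cv2.cvtColor(im,cv2.COLOR_BGR2HSV);m=cv2.inRange(h,(12,120,40),(24,255,255))
for r in range(180,274,15):
    c=np.where(m[r,300:360])[0]+300;print(r,c.min(),c.max(),plane(ray("wrist",c.min()-.5,r,p),2,.115)[:2].round(4),plane(ray("wrist",c.max()+.5,r,p),2,.115)[:2].round(4))
print("front extreme",plane(ray("wrist",330,275,p),2,.07),"gap12",plane(ray("wrist",330,172,p),2,.097))
E
```

```text
180 312 345 [ 0.5112 -0.043 ] [ 0.5113 -0.0669]
195 312 346 [ 0.5004 -0.0429] [ 0.5005 -0.0677]
210 312 346 [ 0.4894 -0.0429] [ 0.4895 -0.0679]
225 312 347 [ 0.4783 -0.0428] [ 0.4783 -0.0689]
240 313 347 [ 0.4668 -0.0434] [ 0.4669 -0.0691]
255 312 347 [ 0.455  -0.0426] [ 0.4551 -0.0694]
270 314 345 [ 0.4429 -0.0439] [ 0.443  -0.0681]
front extreme [ 0.41896435 -0.05712494  0.07      ] gap12 [ 0.51442539 -0.05618596  0.097     ]
```

Emit:
{"method": "drive_tool", "body": {"increments": [[[-0.2,0.25,2.5,0,1],[0,0,3,0,1],[0,0,3,0,1],[0,0,3,0,1],[0,0,1.7,0,1]]]}}

```text
time: 2.6
position: [0.468, -0.0553, 0.0974]
orientation: [[1.0, 0.001, -0.002], [0.001, -1.0, 0.001], [-0.002, -0.001, -1.0]]
wrist_force: [0.0, -0.1, -0.2]
grip_width: 0.0855
grasp_force: 0.0
```

Emit:
{"method": "drive_tool", "body": {"increments": [[[0,0,0,0,0.5],[0,0,0,0,0.4],[0,0,0,0,0.35],[0,0,0,0,0.3],[0,0,0,0,0.25]]]}}

```text
time: 3.1
position: [0.4699, -0.0556, 0.1006]
orientation: [[1.0, 0.001, 0.002], [0.001, -1.0, -0.0], [0.002, 0.0, -1.0]]
wrist_force: [-1.0, 0.4, 5.5]
grip_width: 0.0249
grasp_force: 58.7
```

Emit:
{"method": "drive_tool", "body": {"increments": [[[0,0,0,0,0.0],[0,0,0,0,0.0],[0,0,0,0,0],[0,0,0,0,0],[0,0,0,0,0]]]}}

```text
time: 3.6
position: [0.4699, -0.0556, 0.1006]
orientation: [[1.0, 0.001, 0.002], [0.001, -1.0, -0.0], [0.002, 0.0, -1.0]]
wrist_force: [-0.5, 0.3, 5.3]
grip_width: 0.0248
grasp_force: 58.7
```

```bash
python3 - <<'E'
from h import *
w=grab_frame("side")[:,:,::-1].copy();v=grab_frame("wrist")[:,:,::-1]
cv2.imwrite("pics/s2.png",np.hstack([cv2.resize(w[240:400,180:380],None,fx=2,fy=2),v[120:440,160:560]]))
o=get_obs();print(o["time"],o["position"],o["wrist_force"],o["grip_width"],o["grasp_force"])
E
```

```text
3.7 [ 0.46986397 -0.05560687  0.10056806] [-1.05834718 -0.50960361  5.01977703] 0.024963447567479213 58.69158380519366
```

View pics/s2.png

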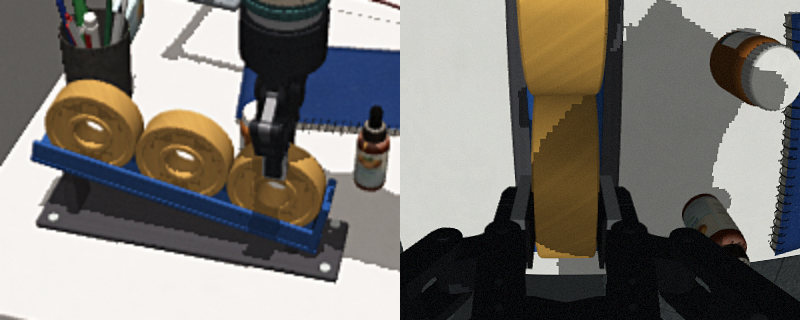

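The side crop shows the fingers on the front weight's faces, above the bore. The wrist crop shows both pads flat on the weight. I'll lift it straight up.

Emit:
{"method": "drive_tool", "body": {"increments": [[[0,0,-1,0,0],[0,0,-1,0,0],[0,0,-2,0,0],[0,0,-2,0,0],[0,0,-2,0,0]]]}}

```text
time: 4.2
position: [0.4684, -0.0553, 0.1806]
orientation: [[1.0, -0.0, -0.001], [-0.0, -1.0, 0.0], [-0.001, -0.0, -1.0]]
wrist_force: [0.3, 1.0, -6.2]
grip_width: 0.0246
grasp_force: 60.5
```

Emit:
{"method": "drive_tool", "body": {"increments": [[[0,0,-3,0,0],[0,0,-3,0,0],[0,0,-2,0,0],[0,0,0,0,0],[0,0,0,0,0]]]}}

```text
time: 4.7
position: [0.4683, -0.0551, 0.2592]
orientation: [[1.0, 0.0, -0.0], [0.0, -1.0, 0.001], [-0.0, -0.001, -1.0]]
wrist_force: [-1.3, -0.3, -6.8]
grip_width: 0.0247
grasp_force: 60.5
```

Emit:
{"method": "drive_tool", "body": {"increments": [[[0,0,0,-8,0],[0,0,0,-8,0],[0,0,0,-8,0],[0,0,0,-8,0],[0,0,0,-8,0]]]}}

```text
time: 5.2
position: [0.4675, -0.0553, 0.2575]
orientation: [[0.762, 0.647, -0.004], [0.647, -0.762, 0.0], [-0.003, -0.003, -1.0]]
wrist_force: [-0.6, 0.3, -7.0]
grip_width: 0.0249
grasp_force: 60.4
```

Emit:
{"method": "drive_tool", "body": {"increments": [[[0,0,0,-8,0],[0,0,0,-8,0],[0,0,0,-8,0],[0,0,0,-8,0],[0,0,0,-8,0]]]}}

```text
time: 5.7
position: [0.4674, -0.0553, 0.2575]
orientation: [[0.168, 0.986, -0.004], [0.986, -0.168, 0.0], [-0.0, -0.004, -1.0]]
wrist_force: [0.7, -0.1, -6.0]
grip_width: 0.0249
grasp_force: 60.4
```

Emit:
{"method": "drive_tool", "body": {"increments": [[[0,0,0,-4,0],[0,0,0,0,0],[0,0,0,0,0],[0,0,0,0,0],[0,0,0,0,0]]]}}

```text
time: 6.2
position: [0.4688, -0.0554, 0.259]
orientation: [[0.105, 0.994, -0.001], [0.994, -0.105, 0.0], [-0.0, -0.001, -1.0]]
wrist_force: [0.3, 0.1, -5.0]
grip_width: 0.0248
grasp_force: 60.4
```

```bash
python3 - <<'E'
from h import *
w=grab_frame("side")[:,:,::-1].copy();v=grab_frame("wrist")[:,:,::-1]
cv2.imwrite("pics/s3.png",np.hstack([cv2.resize(w[160:400,180:380],None,fx=2,fy=2),v[0:480,160:560]]))
o=get_obs();print(o["time"],o["position"],o["orientation"].round(3),o["wrist_force"],o["grip_width"],o["grasp_force"])
E
```

```text
6.3 [ 0.46896855 -0.05537125  0.25922257] [[ 0.105  0.994 -0.   ]
 [ 0.994 -0.105  0.   ]
 [ 0.    -0.    -1.   ]] [ 0.16293685 -1.00439427 -5.85295789] 0.024677981462096765 60.39316480688285
```

View pics/s3.png

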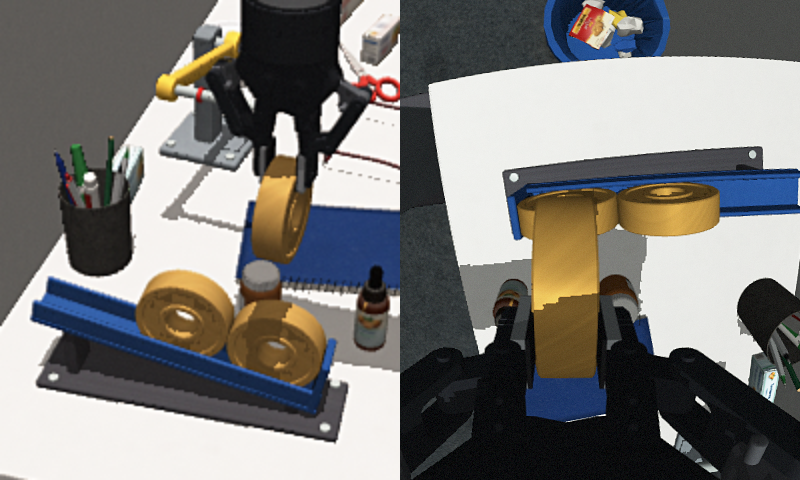

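The side crop shows the second and third weights rolled down to the stop and to second place, with the front weight hanging straight in the grip. Next I move it in front of the peg's free end.

Emit:
{"method": "drive_tool", "body": {"increments": [[[-3.5,0.8,0,0,0],[-4.5,0.9,0,0,0],[-4.5,0.9,0,0,0],[-4.5,0.9,0,0,0],[-4.5,0.9,0,0,0]]]}}

```text
time: 6.8
position: [0.4903, -0.2755, 0.2593]
orientation: [[0.104, 0.995, 0.0], [0.995, -0.104, 0.0], [0.0, 0.0, -1.0]]
wrist_force: [0.9, 0.5, -5.8]
grip_width: 0.0249
grasp_force: 60.5
```

Emit:
{"method": "drive_tool", "body": {"increments": [[[0,0.3,1,0,0],[0,0,1.4,0,0],[0,0,1.4,0,0],[0,0,0,0,0],[0,0,0,0,0]]]}}

```text
time: 7.3
position: [0.4933, -0.2739, 0.2213]
orientation: [[0.104, 0.995, -0.0], [0.995, -0.104, 0.0], [0.0, -0.0, -1.0]]
wrist_force: [0.8, -0.2, -5.6]
grip_width: 0.0246
grasp_force: 60.3
```

```bash
python3 - <<'E'
from h import *
w=grab_frame("side")[:,:,::-1].copy();v=grab_frame("scene")[:,:,::-1].copy()
cv2.imwrite("pics/side4.png",w);cv2.imwrite("pics/scene4.png",v)
C=cv2.INTER_CUBIC
cv2.imwrite("pics/s4.png",np.vstack([cv2.resize(w[160:260,240:400],(640,400),interpolation=C)[:300],cv2.resize(v[190:265,300:460],(640,300),interpolation=C)]))
o=get_obs();print(o["time"],o["position"],o["orientation"].round(3),o["wrist_force"],o["grip_width"],o["grasp_force"])
E
```

```text
7.4 [ 0.49387494 -0.27438297  0.22210775] [[ 0.104  0.995  0.001]
 [ 0.995 -0.104 -0.001]
 [-0.001  0.001 -1.   ]] [-0.70156776  0.30527132 -5.7912135 ] 0.024583105804192294 60.33848720602691
```

View pics/s4.png

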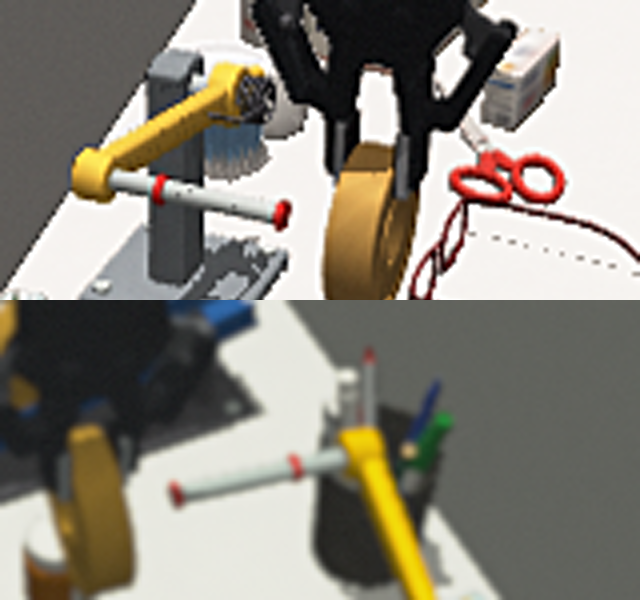

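The side crop shows the collars at (310.5,213) and (279.8,207.3), with the ring to the right of the peg end. The scene crop shows the ring left of the peg tip, with the collars at (344,238) and (373.5,231). Next I triangulate the ring centre from its outlines.

```bash
python3 - <<'E'
from h import *
d=np.array([.9945,-.104,0]);e=np.array([.104,.9945,0]);up=np.array([0,0,1.])
c0=np.array([.4939,-.2744,.222-.0246])
t=np.linspace(0,2*np.pi,200)
P=np.vstack([c0+s*.013*d+.045*(np.cos(t)[:,None]*e+np.sin(t)[:,None]*up) for s in(-1,1)])
def proj(n,X):
    p=camera_params(n);f=240/np.tan(np.radians(p["fov_y"])/2);q=(X-p["xyz"])@p["orientation"]
    return np.c_[p["cx"]+f*q[:,0]/-q[:,2],p["cy"]-f*q[:,1]/-q[:,2]]
off={}
for n in("side","scene"):
    im=cv2.imread(f"pics/{n}4.png");h=cv2.cvtColor(im,cv2.COLOR_BGR2HSV);m=cv2.inRange(h,(12,110,30),(24,255,255))
    q=proj(n,P);lo,hi=q.min(0),q.max(0)
    x0,y0,x1,y1=(np.r_[lo-6,hi+7]).astype(int);sub=m[y0:y1,x0:x1]
    k,l,s,_=cv2.connectedComponentsWithStats(sub);i=1+np.argmax(s[1:,4]);b=s[i]
    ml=np.array([b[0]+x0,b[1]+y0])-.0;mh=ml+b[2:4]-1
    print(n,"pred",lo.round(1),hi.round(1),"seen",ml,mh);off[n]=(ml-lo+mh-hi)/2
c=cross(*[ray(n,*(proj(n,c0[None])[0]+off[n])) for n in("side","scene")]);print("ring",c,"pred",c0)
s=cross(ray("scene",344,238),ray("side",310.5,213.1))[0];i=cross(ray("scene",373.5,231.2),ray("side",279.75,207.3))[0]
print(s,i)
for nm,g in (("outer",s),("inner",i)):
    r=g-c[0];print(nm,"along",r@d,"lat(tool x)",r@e,"up",r[2])
E
```

```text
side pred [319.5 194.4] [344.7 239.4] seen [321. 196.] [344. 238.]
scene pred [310.1 221.8] [334.3 265.2] seen [307. 221.] [332. 268.]
ring (array([ 0.4904, -0.2736,  0.1969]), [0.0027, 0.0027]) pred [ 0.4939 -0.2744  0.1974]
[ 0.5431 -0.279   0.1968] [ 0.6122 -0.2862  0.196 ]
outer along 0.05297175000000003 lat(tool x) 0.0001104999999999866 up -9.999999999998899e-05
inner along 0.12244049999999998 lat(tool x) 0.00013649999999999578 up -0.0008999999999999841
```

The ring is on the peg's axis to within about 1 mm, and the seat is 8.6 cm ahead along tool y.

Emit:
{"method": "drive_tool", "body": {"increments": [[[0,1.5,0,0,0],[0,1.5,0,0,0],[0,1.5,0,0,0],[0,0,0,0,0]]]}}

```text
time: 7.8
position: [0.541, -0.2787, 0.2222]
orientation: [[0.103, 0.995, 0.004], [0.995, -0.103, -0.001], [-0.001, 0.004, -1.0]]
wrist_force: [0.4, 0.3, -6.2]
grip_width: 0.0248
grasp_force: 60.7
```

Emit:
{"method": "drive_tool", "body": {"increments": [[[0,1.5,0,0,0],[0,1.5,0,0,0],[0,1.1,0,0,0],[0,0,0,0,0],[0,0,0,0,0]]]}}

```text
time: 8.3
position: [0.5777, -0.2832, 0.2214]
orientation: [[0.105, 0.994, -0.001], [0.994, -0.105, 0.0], [0.0, -0.001, -1.0]]
wrist_force: [0.1, -0.2, -6.4]
grip_width: 0.0244
grasp_force: 60.8
```

```bash
python3 - <<'E'
from h import *
w=grab_frame("side")[:,:,::-1].copy();v=grab_frame("scene")[:,:,::-1].copy()
C=cv2.INTER_CUBIC
cv2.imwrite("pics/s5.png",np.vstack([cv2.resize(w[165:240,240:400],(640,300),interpolation=C)[:300],cv2.resize(v[190:265,300:460],(640,300),interpolation=C)]))
o=get_obs();print(o["time"],o["position"],o["wrist_force"],o["grip_width"],o["grasp_force"])
E
```

```text
8.4 [ 0.57749954 -0.28331768  0.2214087 ] [-0.35094377 -0.50784151 -5.74783305] 0.024631909678610564 60.83304072730243
```

View pics/s5.png

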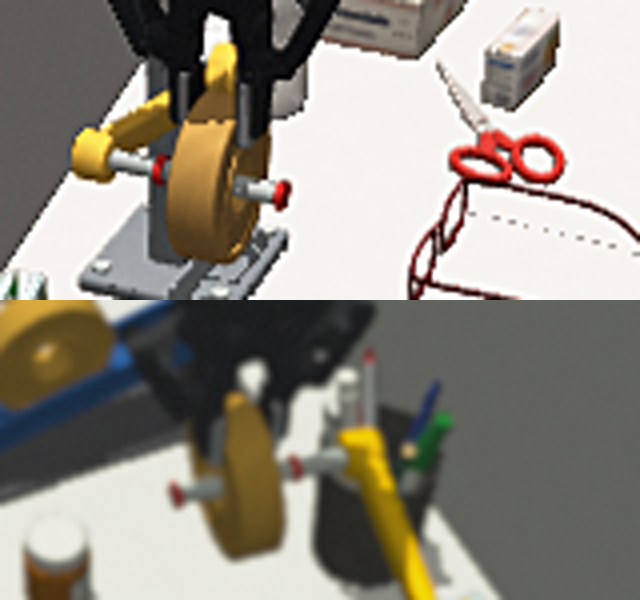

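Both crops show the ring on the peg between the red collars. Now I lower it slowly, following the arm's arc.

Emit:
{"method": "drive_tool", "body": {"increments": [[[0,0,0.3,0,0],[0,0,0.3,0,0],[0,0,0.2,0,0],[0,0,0.2,0,0],[0,0,0.2,0,0]]]}}

```text
time: 8.9
position: [0.5787, -0.2832, 0.209]
orientation: [[0.105, 0.995, -0.0], [0.995, -0.105, 0.0], [0.0, -0.0, -1.0]]
wrist_force: [-0.0, 0.5, -4.5]
grip_width: 0.0247
grasp_force: 60.9
```

Emit:
{"method": "drive_tool", "body": {"increments": [[[0.03,0,0.2,0,0],[0.04,0,0.2,0,0],[0.04,0,0.2,0,0],[0.04,0,0.2,0,0],[0.04,0,0.2,0,0]]]}}

```text
time: 9.4
position: [0.5791, -0.2811, 0.1993]
orientation: [[0.104, 0.995, 0.0], [0.995, -0.104, 0.0], [0.0, 0.0, -1.0]]
wrist_force: [-0.1, 1.7, -3.0]
grip_width: 0.0247
grasp_force: 61.0
```

Emit:
{"method": "drive_tool", "body": {"increments": [[[0.03,0,0.2,0,0],[0.03,0,0.2,0,0],[0.03,0,0.2,0,0],[0.02,0,0.2,0,0],[0.02,0,0.2,0,0]]]}}

```text
time: 9.9
position: [0.5794, -0.2798, 0.1893]
orientation: [[0.104, 0.995, 0.0], [0.995, -0.104, 0.0], [0.0, 0.0, -1.0]]
wrist_force: [-0.3, 2.6, -2.5]
grip_width: 0.0247
grasp_force: 61.1
```

Emit:
{"method": "drive_tool", "body": {"increments": [[[0.02,0,0.2,0,0],[0.02,0,0.2,0,0],[0.02,0,0.2,0,0],[0.02,0,0.2,0,0],[0.02,0,0.2,0,0]]]}}

```text
time: 10.4
position: [0.5795, -0.2789, 0.1792]
orientation: [[0.104, 0.995, 0.0], [0.995, -0.104, 0.0], [0.0, 0.0, -1.0]]
wrist_force: [1.8, 1.0, -2.5]
grip_width: 0.0244
grasp_force: 61.2
```

Emit:
{"method": "drive_tool", "body": {"increments": [[[0.01,0,0.2,0,0],[0.01,0,0.2,0,0],[0.01,0,0.2,0,0],[0,0,0.2,0,0],[0,0,0.2,0,0]]]}}

```text
time: 10.9
position: [0.5794, -0.2786, 0.1692]
orientation: [[0.104, 0.995, 0.0], [0.995, -0.104, 0.0], [0.0, 0.0, -1.0]]
wrist_force: [0.9, 2.4, -0.6]
grip_width: 0.0245
grasp_force: 61.3
```

Emit:
{"method": "drive_tool", "body": {"increments": [[[0.1,0,0,0,0],[0.1,0,0,0,0],[0,0,0,0,0]]]}}

```text
time: 11.2
position: [0.5794, -0.2784, 0.1696]
orientation: [[0.105, 0.994, 0.001], [0.994, -0.105, -0.002], [-0.002, 0.001, -1.0]]
wrist_force: [-0.2, -2.6, -2.4]
grip_width: 0.0244
grasp_force: 61.3
```

Emit:
{"method": "drive_tool", "body": {"increments": [[[0,0,0,0,0]]]}}

```text
time: 11.3
position: [0.5794, -0.2781, 0.1696]
orientation: [[0.105, 0.994, 0.0], [0.994, -0.105, -0.002], [-0.002, 0.001, -1.0]]
wrist_force: [0.2, -1.6, -1.4]
grip_width: 0.0247
grasp_force: 61.3
```

Emit:
{"method": "drive_tool", "body": {"increments": [[[0,0,0,0,0]]]}}

```text
time: 11.4
position: [0.5794, -0.2776, 0.1695]
orientation: [[0.105, 0.994, 0.0], [0.994, -0.105, -0.001], [-0.001, 0.0, -1.0]]
wrist_force: [0.8, -2.7, -1.2]
grip_width: 0.0245
grasp_force: 61.3
```

Emit:
{"method": "drive_tool", "body": {"increments": [[[0,0,0,0,0]]]}}

```text
time: 11.5
position: [0.5794, -0.2772, 0.1694]
orientation: [[0.105, 0.994, 0.0], [0.994, -0.105, -0.001], [-0.001, 0.0, -1.0]]
wrist_force: [0.3, -2.3, -1.3]
grip_width: 0.0246
grasp_force: 61.3
```

Emit:
{"method": "drive_tool", "body": {"increments": [[[0,0,0,0,0]]]}}

```text
time: 11.6
position: [0.5794, -0.2769, 0.1693]
orientation: [[0.105, 0.995, -0.0], [0.995, -0.105, -0.0], [-0.0, 0.0, -1.0]]
wrist_force: [-0.2, -2.4, -1.5]
grip_width: 0.0247
grasp_force: 61.3
```

Emit:
{"method": "drive_tool", "body": {"increments": [[[0,0,0,0,0]]]}}

```text
time: 11.7
position: [0.5794, -0.2768, 0.1693]
orientation: [[0.105, 0.995, -0.0], [0.995, -0.105, -0.0], [-0.0, -0.0, -1.0]]
wrist_force: [-0.3, -2.3, -1.6]
grip_width: 0.0247
grasp_force: 61.3
```

Emit:
{"method": "drive_tool", "body": {"increments": [[[-0.1,0,0.1,0,0],[0,0,0.2,0,0],[0,0,0.2,0,0],[0,0,0.2,0,0],[0,0,0.1,0,0]]]}}

```text
time: 12.2
position: [0.5795, -0.2767, 0.1609]
orientation: [[0.104, 0.995, -0.0], [0.995, -0.104, 0.001], [0.001, -0.0, -1.0]]
wrist_force: [0.5, 2.6, -0.6]
grip_width: 0.0247
grasp_force: 61.4
```

Emit:
{"method": "drive_tool", "body": {"increments": [[[0,0,0,0,0],[0,0,0,0,0]]]}}

```text
time: 12.4
position: [0.5795, -0.2768, 0.1612]
orientation: [[0.104, 0.995, -0.0], [0.995, -0.104, 0.001], [0.001, -0.0, -1.0]]
wrist_force: [-0.1, 3.1, -0.6]
grip_width: 0.025
grasp_force: 61.3
```

Emit:
{"method": "drive_tool", "body": {"increments": [[[0,0,0,0,0]]]}}

```text
time: 12.5
position: [0.5794, -0.2771, 0.1613]
orientation: [[0.104, 0.995, -0.0], [0.995, -0.104, 0.001], [0.001, -0.0, -1.0]]
wrist_force: [0.1, 2.1, -1.2]
grip_width: 0.0245
grasp_force: 61.3
```

Emit:
{"method": "drive_tool", "body": {"increments": [[[0,0,0,0,0]]]}}

```text
time: 12.6
position: [0.5793, -0.2774, 0.1613]
orientation: [[0.104, 0.995, -0.0], [0.995, -0.104, 0.0], [0.0, -0.0, -1.0]]
wrist_force: [0.3, 2.2, -0.5]
grip_width: 0.0245
grasp_force: 61.3
```

Emit:
{"method": "drive_tool", "body": {"increments": [[[0,0,0,0,0]]]}}

```text
time: 12.7
position: [0.5793, -0.2776, 0.1613]
orientation: [[0.105, 0.995, -0.0], [0.995, -0.105, 0.0], [0.0, -0.0, -1.0]]
wrist_force: [0.2, 2.7, -0.1]
grip_width: 0.0248
grasp_force: 61.3
```

Emit:
{"method": "drive_tool", "body": {"increments": [[[0,0,0,0,0]]]}}

```text
time: 12.8
position: [0.5793, -0.2777, 0.1613]
orientation: [[0.105, 0.995, -0.0], [0.995, -0.105, 0.0], [0.0, -0.0, -1.0]]
wrist_force: [-0.4, 2.8, -1.3]
grip_width: 0.0251
grasp_force: 61.3
```

Emit:
{"method": "drive_tool", "body": {"increments": [[[0.03,0,0.1,0,0],[0.02,0,0.1,0,0],[0,0,0.1,0,0],[0,0,0,0,0],[0,0,0,0,0]]]}}

```text
time: 13.3
position: [0.5793, -0.2776, 0.1583]
orientation: [[0.105, 0.994, -0.0], [0.994, -0.105, -0.0], [-0.0, 0.0, -1.0]]
wrist_force: [-0.2, 0.8, -0.8]
grip_width: 0.0244
grasp_force: 61.4
```

Emit:
{"method": "drive_tool", "body": {"increments": [[[0,0,0,0,0],[0,0,0,0,0]]]}}

```text
time: 13.5
position: [0.5793, -0.2776, 0.1584]
orientation: [[0.105, 0.994, 0.0], [0.994, -0.105, -0.0], [-0.0, 0.0, -1.0]]
wrist_force: [-0.8, 0.2, 0.3]
grip_width: 0.025
grasp_force: 61.4
```

Emit:
{"method": "drive_tool", "body": {"increments": [[[0,0,0,0,0]]]}}

```text
time: 13.6
position: [0.5793, -0.2776, 0.1584]
orientation: [[0.105, 0.994, 0.0], [0.994, -0.105, -0.0], [-0.0, 0.0, -1.0]]
wrist_force: [-0.6, 1.3, -0.9]
grip_width: 0.025
grasp_force: 61.4
```

Emit:
{"method": "drive_tool", "body": {"increments": [[[0,0,0,0,0]]]}}

```text
time: 13.7
position: [0.5793, -0.2776, 0.1583]
orientation: [[0.105, 0.994, -0.0], [0.994, -0.105, -0.0], [-0.0, -0.0, -1.0]]
wrist_force: [-0.9, 0.2, 0.7]
grip_width: 0.0249
grasp_force: 61.4
```

Emit:
{"method": "drive_tool", "body": {"increments": [[[0,0,0,0,0]]]}}

```text
time: 13.8
position: [0.5794, -0.2776, 0.1583]
orientation: [[0.105, 0.995, 0.0], [0.995, -0.105, -0.0], [-0.0, 0.0, -1.0]]
wrist_force: [-0.6, -0.1, -0.5]
grip_width: 0.0245
grasp_force: 61.4
```

Emit:
{"method": "drive_tool", "body": {"increments": [[[0,0,0,0,0]]]}}

```text
time: 13.9
position: [0.5794, -0.2776, 0.1584]
orientation: [[0.105, 0.994, 0.0], [0.994, -0.105, -0.0], [-0.0, 0.0, -1.0]]
wrist_force: [-1.0, -0.1, -0.5]
grip_width: 0.0247
grasp_force: 61.4
```

The forces are balanced: fz averages −0.3, the unloaded value. I'll open gently.

Emit:
{"method": "drive_tool", "body": {"increments": [[[0,0,0,0,0.27],[0,0,0,0,0.3],[0,0,0,0,0.32],[0,0,0,0,0.34],[0,0,0,0,0.37]]]}}

```text
time: 14.4
position: [0.5798, -0.2771, 0.1585]
orientation: [[0.104, 0.995, 0.001], [0.995, -0.104, 0.0], [0.0, 0.001, -1.0]]
wrist_force: [0.2, -0.1, 0.5]
grip_width: 0.0319
grasp_force: 0.0
```

Emit:
{"method": "drive_tool", "body": {"increments": [[[0,0,0,0,0.4],[0,0,0,0,0.45],[0,0,0,0,0.5],[0,0,0,0,0.5],[0,0,0,0,0.5]]]}}

```text
time: 14.9
position: [0.5794, -0.2773, 0.1583]
orientation: [[0.105, 0.995, -0.0], [0.995, -0.105, 0.0], [0.0, -0.0, -1.0]]
wrist_force: [1.0, 0.6, 0.2]
grip_width: 0.0428
grasp_force: 0.0
```

```bash
python3 - <<'E'
from h import *
w=grab_frame("side")[:,:,::-1].copy();v=grab_frame("scene")[:,:,::-1].copy()
C=cv2.INTER_CUBIC
cv2.imwrite("pics/s6.png",np.vstack([cv2.resize(w[180:255,240:400],(640,300),interpolation=C)[:300],cv2.resize(v[200:275,300:460],(640,300),interpolation=C)]))
o=get_obs();print(o["time"],o["position"],o["wrist_force"],o["grip_width"],o["grasp_force"])
E
```

```text
15.0 [ 0.57942427 -0.27723107  0.15828884] [ 0.36400896 -0.60574755 -0.10781269] 0.04285774053347673 0.0
```

View pics/s6.png

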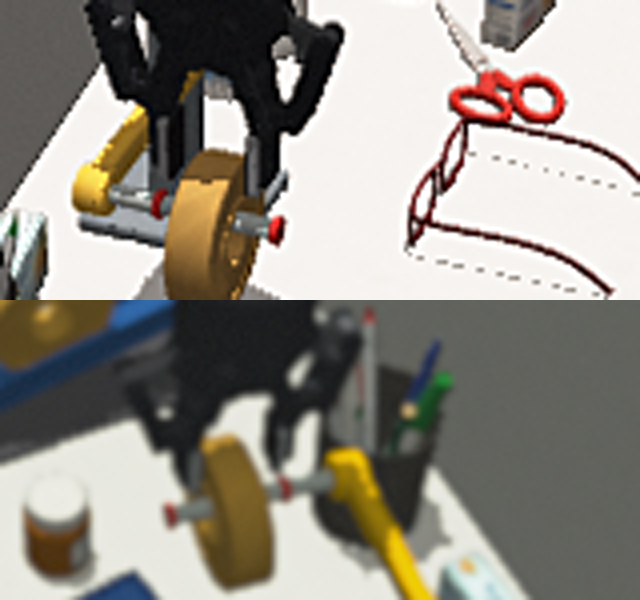

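The crops show the weight hanging on the peg between the collars, with the fingers clear and the arm steady. I'll raise the gripper straight up out of the way.

Emit:
{"method": "drive_tool", "body": {"increments": [[[0,0,-0.5,0,0.5],[0,0,-1,0,0.5],[0,0,-2,0,0.5],[0,0,-2,0,0.5],[0,0,-2,0,0.5]]]}}

```text
time: 15.5
position: [0.5796, -0.2774, 0.2351]
orientation: [[0.105, 0.995, 0.001], [0.995, -0.105, -0.0], [-0.0, 0.001, -1.0]]
wrist_force: [0.7, -0.5, -0.2]
grip_width: 0.0427
grasp_force: 0.0
```

Emit:
{"method": "drive_tool", "body": {"increments": [[[0,0,-3,0,0.5],[0,0,-3,0,0.5],[0,0,-1,0,0.5],[0,0,0,0,0.5],[0,0,0,0,0.5]]]}}

```text
time: 16.0
position: [0.5789, -0.2769, 0.3025]
orientation: [[0.105, 0.995, -0.001], [0.995, -0.105, 0.001], [0.001, -0.001, -1.0]]
wrist_force: [-0.1, -0.2, 0.8]
grip_width: 0.0426
grasp_force: 0.0
```

Emit:
{"method": "drive_tool", "body": {"increments": [[[0,0,0,0,0.5],[0,0,0,0,0.5],[0,0,0,0,0.5],[0,0,0,0,0.5],[0,0,0,0,0.5]]]}}

```text
time: 16.5
position: [0.5794, -0.2772, 0.303]
orientation: [[0.105, 0.995, -0.0], [0.995, -0.105, 0.0], [0.0, -0.0, -1.0]]
wrist_force: [0.2, -0.1, 0.8]
grip_width: 0.0428
grasp_force: 0.0
```

```bash
python3 - <<'E'
from h import *
cv2.imwrite("pics/s7.png",grab_frame("side")[:,:,::-1])
E
```

```text
(no output)
```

View pics/s7.png

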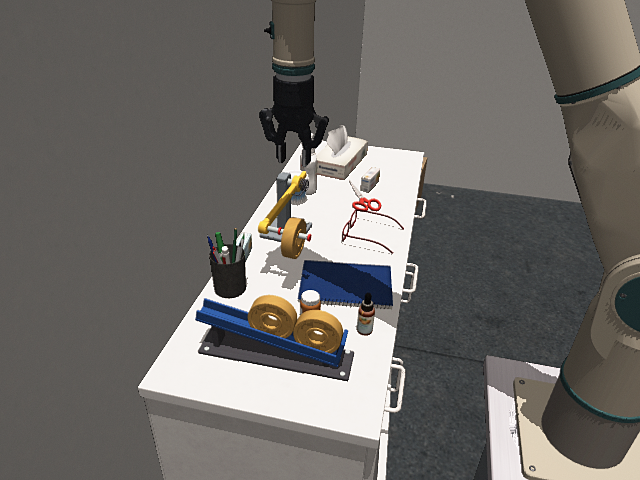

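The weight hangs at (292,238) between the collars, and the other two are in the track at (318,332) and (272,316). The bystanders are unmoved and the gripper is clear.

```bash
python3 -c "
from plant import *
print(finish_job())"
```

```text
the job is handed in; nothing more can be done
None
```

The front weight hangs on the peg between the red collars and the arm stayed steady on release; the other two weights rolled down in the track, the bystanders look unmoved, and the job was handed in at about 16.5 s (no verdict was returned).

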